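# Seat the dispenser lid and hold its spring slide out at the mark

### The job

I am about to brush out the chute of the empty dispenser. First press its lid down until it is fully home, then pull the spring-loaded slide out by its grip until the pointer on the slide stands level with the pointed marker on the rail beside it, and keep holding it exactly there: finish while holding it, do not let go. Leave the cup under the chute and the other things around it where they are.

Things in the scene. Friction and masses are not known exactly. Their poses are not given: they have to be found in the camera images.
- dispenser: Empty white dry-goods dispenser, fixed to the worktop; foot plate 150 x 130 x 12 mm. Origin: centre of the foot's underside; z up; its front, where the slide comes out, is its own -x side. Housing 112 mm wide, z 85 to 117 mm, front face at x = -50 mm; on it a clear round hopper (radius 48 mm, axis at x = y = 0, rim at z = 205 mm).
- lid (a joint): How far the hopper's push-in wooden lid stands proud, m: 0 = fully home, up to 0.014; it moves straight up and down. Its seal holds it where it is left; about 6 N pushes it down, until it meets a hard stop.
- lid_top (a point): Centre of the flat top of the lid: a raised disc 52 mm across and 5 mm high on the lid of 100 mm diameter. It rides with the lid; 218.5 mm above the worktop when the lid is home.
- gate_slide: Spring-return slide: a 30 mm wide flat tongue with an upright wooden grip block, 16 mm along the travel, 40 mm across, 50 mm high. Origin: centre of the block's underside, 92 mm above the worktop; axes as the dispenser's. In, it is at x = -125 mm, y = 0 in the dispenser's frame (67 mm free behind the block). It pulls out along the dispenser's -x, 75 mm at most.
- grip (a point): Centre of the grip block, 15 mm below its top, 127 mm above the worktop: the height for the finger pads. It rides with the slide, axes as the dispenser's. The spring draws the slide in with 3.6 N when it is in and 1.2 N more for each 10 mm out; let go, it runs back in.
- pointer (a point): Tip of the small steel pointer on the slide's +y side, level with the middle of the grip block along the travel; 32.5 mm to the side of the block's middle and 23 mm below point grip. It rides with the slide.
- mark: The mark: a fixed dark steel rider, 16 x 14 x 14 mm, on a thin level rail (8 x 8 mm, top z 93.5 mm, 47 mm to the slide's +y side, reaching 171 mm out from the housing). Origin: the tip of its pointer, which points at the slide (z 102 mm); axes as the dispenser's: the slide is at the mark when point pointer has the same x here. It is 30 to 60 mm farther out than the pointer when the slide is in.
- cup: Bystander to leave alone: espresso cup, 60 mm across and 49 mm high with a side handle, loose, standing on the dispenser's foot under the chute. Origin: centre of its underside.
- jam_jar: Bystander to leave alone: jar with a screw lid, 66 mm across, 100 mm high. Origin: centre of its underside.
- spice_jar: Bystander to leave alone: slim jar with a dark cap, 41 mm across, 105 mm high. Origin: centre of its underside.
- timer: Bystander to leave alone: round egg timer, 61 mm across, 63 mm high. Origin: centre of its underside.
- mill: Bystander to leave alone: wooden pepper mill, 58 mm across, 170 mm high. Origin: centre of its underside.
- teaspoon: Bystander to leave alone: steel teaspoon lying flat, 130 mm long, 26 mm wide, 11 mm high. Origin: centre of its underside.

How it is judged (in metres and radians):
On the way, in this order (a step that is already met when the one before it is completed fails the run):
1. the lid is pressed fully home (value of joint lid below 0.002 m), for 0.2 s.
2. with the lid home, the fingers hold the slide out with its pointer at the mark (value of joint lid below 0.002 m and contact force between the fingers and gate_slide above 2 N and x of pointer in the frame of mark between -0.005 and 0.005 m), for 0.5 s.
At the end, for the whole second after the job is handed in: The lid is home (less than 2 mm proud); the slide's pointer is within 5 mm of the mark along the travel, at rest, and the fingers are holding the slide against its spring (more than 2 N between fingers and slide) (all of step 2 and linear speed of gate_slide below 0.01 m/s); the arm keeps its last pose, push and grip.
It fails at once if the cup or another bystander is moved more than 25 mm (distance of any of cup, jam_jar, spice_jar, timer, mill, teaspoon from where it was at the start of the episode above 0.025 m).
It also fails if it takes over 42 s, if anything falls off the work surface, if the arm or the gripper's body presses on something with over 40 N, if the wrist force passes 120 N, or if a joint passes its speed limit or range.

### The arm

A 6-joint arm with a two-finger parallel gripper is mounted at the origin on a cart in front of the work surface, level with it; the furniture and walls round the work are solid. World frame = base frame: x ahead of the robot, y to its left, z up, the work surface at z = 0. Lengths are in m, angles in degrees, forces in N, time in s.
With the tool pointing down it reaches from about 0.3 to 0.775 m from the base axis. Payload 14.6 kg.
Tool frame: the origin (TCP) lies midway between the tips of the shut fingers; the grasp point (between the pads) lies 19 mm behind it; z points along the fingers, y is the line along which they close (so a half turn about z gives the same grasp; the last joint's range is limited). The gripper opens to 85 mm and grips with 20 to 120 N. Pads are 22 mm wide; open, the fingers measure 114 mm over their backs; the gripper's body (76 mm by 85 mm) begins 54 mm behind the grasp point. The pads swing forward as they close: fully open they stand 13 mm farther back than shut.
Start: joints at [-3.816, 17.183, 87.147, -0, 75.671, -3.816], TCP at [0.55, -0, 0.209] pointing down, gripper open.
Joint ranges: [-173.82, 173.82], [-45.26, 126.66], [13.44, 144.39], [-59.66, 239.66], [0, 175.72], [-146.38, 146.38]. Speed limits (degrees/s): [127.2, 127.2, 147.25, 180, 180, 180].

### API

Orientations are given as [roll, pitch, yaw] about the fixed x, y, z axes, in that order (R = Rz(yaw) Ry(pitch) Rx(roll)).
In Python, from plant import bot gives the robot as it stands. The module is installed in compiled form; this text tells all that it offers.
- The arm moves only by the shell command python3 -m jog 'ROWS' [OPENING] [FORCE]. ROWS is a JSON object of lists of equal length, an entry for each row: "offset": the shift along the tool's x, y, z in units of 10 cm (1.0 is 10 cm), a list of three; "twist": the turn, a rotation vector about the tool's x, y, z in units of 2 pi rad (1.0 is 2 pi rad), a list of three. A call has 1 to 20 rows; each row is the pose to reach, as a shift and turn from the pose commanded when the call began, along the tool's axes at that moment, turning the shorter way round; what a row does not reach only later rows make up. A row lasts 1/8 s, in which the tool goes at most 62.5 mm and 10.7 degrees, less where a joint would pass 70% of its speed; a pose out of reach is approached as far as the arm can. A call with a number of a shift or a turn outside -1 to 1 is refused whole. A call with a gripper value outside its range is refused whole. OPENING is the opening, from 0 (shut) to 1 (fully open), set as the call begins (- or left out, the last holds). The fingers move at their own pace and stop on an object; FORCE is the grip in N (left out, the last holds). Time passes only in rows, so rows that repeat a pose let the fingers close. It gives the time, the measured TCP pose, the force, the opening and the grip force at its end, in the units of the state.
- bot.read_state(): the state, without advancing time (a new reading comes with each control period).
- bot.grab_frame(name): name is "scene" or "side" or "wrist"; returns a dict with "pixels" (420x560x3 uint8, red, green, blue), "intrinsics" (3x3 intrinsics, pixels), "position" and "attitude" of the camera in the world. Camera axes: x right, y up, looking along -z (the intrinsics and any distortion apply to the point x, -y, -z); pixel columns grow to the right and rows downward; lengths in m; the calibration is good to about 2 mm. A picture is of the moment at which its call begins. There is no depth.
- bot.job_done(): hands the job in; it is judged then, once.
The state is a dict: "clock": time; "q": joint angles; "qvel": joint speeds; "effort": joint torques, N m; "tcp_pos": TCP position; "tool_rot": TCP orientation; "wrist_force": force on the tool from outside, world axes, zero at the start; "moment": the same for the moment, N m; "grip_width": finger opening in m; "grasp_force": force on a finger pad.
Only numpy, scipy, OpenCV 4.12 (cv2) and the standard library are available. Lean on these libraries where they do the work, as an engineer would, in place of code of your own. Each camera call takes 0.05 s, during which the arm holds its last target. There are 200 camera calls.

## Working session

There is one attempt and no reset: what is moved stays moved. The work goes in short steps, Python scripts to look and compute and a shell command to move; the robot and the scene stay as the last step left them, time stands still between calls to the robot, and variables do not carry over. Pictures are saved under pics/ and viewed, at most 10 in all, crops included, and the job is handed in when it is done.

```bash
mkdir -p pics; python3 - <<'E'
from plant import bot
import cv2,pickle
s=bot.read_state();print(s)
d={}
for n in("scene","side","wrist"):
    f=bot.grab_frame(n);d[n]=f
    cv2.imwrite(f"pics/{n}0.png",f["pixels"][:,:,::-1])
    print(n,f["intrinsics"],f["position"],f["attitude"],[k for k in f])
pickle.dump(d,open("f0.pkl","wb"))
E
```

```text
{'clock': 0.0, 'q': array([-3.81529986e+00,  1.72164990e+01,  8.71815055e+01,  8.24586360e-04,
        7.56724955e+01, -3.81631162e+00]), 'qvel': array([-0.07519608, -0.08317537, -0.00185347, -0.04665382, -0.02574143,
        0.03196729]), 'effort': array([ 2.33377898e-03, -5.43485534e+01, -3.61782753e+01,  2.82532977e-05,
        4.14875918e-03, -3.55991256e-05]), 'tcp_pos': array([5.49722555e-01, 2.50479420e-05, 2.08704111e-01]), 'tool_rot': array([-1.79929709e+02, -5.48925112e-03,  9.00008038e+01]), 'wrist_force': array([0.44968317, 0.01338277, 0.1757923 ]), 'moment': array([-0.00785764,  0.03939072, -0.04104769]), 'grasp_force': 0.0, 'grip_width': 0.0850581836850413}
scene [[424.52104976   0.         281.80698821]
 [  0.         424.52104976 213.18876283]
 [  0.           0.           1.        ]] [-0.01749417  0.84872925  0.59881215] [  65.84057813    0.87081509 -148.51932662] ['pixels', 'intrinsics', 'position', 'attitude']
side [[517.86931866   0.         276.32690343]
 [  0.         517.86931866 205.90686991]
 [  0.           0.           1.        ]] [-0.22595694  1.22580919  0.78871346] [ 6.52686822e+01 -6.00654114e-02 -1.48111466e+02] ['pixels', 'intrinsics', 'position', 'attitude']
wrist [[346.94612639   0.         281.303886  ]
 [  0.         346.94612639 206.98265703]
 [  0.           0.           1.        ]] [0.55000269 0.0847433  0.3737883 ] [-18.86266369   0.10441383  -0.06293581] ['pixels', 'intrinsics', 'position', 'attitude']
```

View pics/scene0.png

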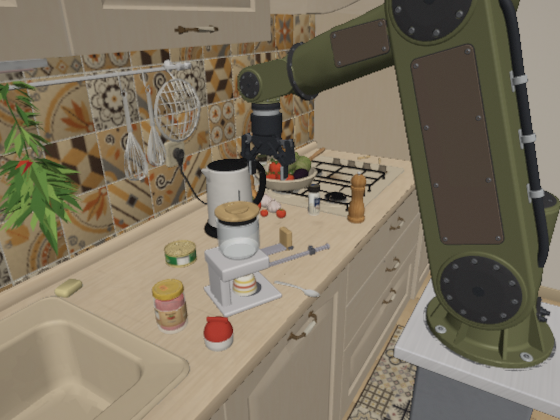

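View pics/side0.png

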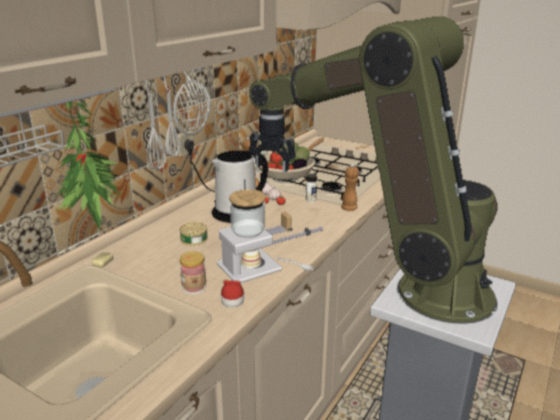

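View pics/wrist0.png

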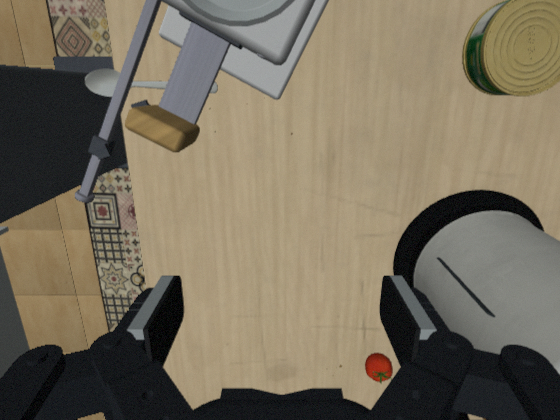

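The scene view shows the dispenser with its lid at about (237,211). The side view has the lid at (247,199). In the wrist view the grip block top is at about (163,128), the slide pointer at (140,105), the rider at (100,148), and the rail end at (85,195).

```bash
cat > h.py <<'E'
import numpy as np,cv2
from scipy.spatial.transform import Rotation as R
def ray(f,p):
    d=np.linalg.inv(f["intrinsics"])@[p[0],p[1],1]
    d=R.from_euler('xyz',f["attitude"],degrees=True).as_matrix()@(d*[1,-1,-1])
    return np.array(f["position"]),d/np.linalg.norm(d)
def plane(f,p,z):
    o,d=ray(f,p);return o+d*(z-o[2])/d[2]
def tri(*fp):
    A=0;b=0
    for f,p in fp:
        o,d=ray(f,p);M=np.eye(3)-np.outer(d,d);A=A+M;b=b+M@o
    return np.linalg.solve(A,b)
def proj(f,P):
    q=R.from_euler('xyz',f["attitude"],degrees=True).as_matrix().T@(np.array(P)-f["position"])*[1,-1,-1]
    q=f["intrinsics"]@q;return q[:2]/q[2]
E
python3 - <<'E'
from h import *
import pickle
d=pickle.load(open("f0.pkl","rb"))
w=d["wrist"]
for n,p,z in(("block",(158,122),.142),("ptr",(134,103),.104),("mark",(110,148),.102),("railend",(85,195),.0935),("tong1",(190,20),.1),("tong2",(238,45),.1)):
    print(n,plane(w,p,z).round(3))
print("lid tri",tri((d["scene"],(237,211)),(d["side"],(247,199))).round(3), plane(d["scene"],(237,211),.23).round(3),plane(d["side"],(247,199),.23).round(3))
a=cv2.resize(d["scene"]["pixels"][190:320,150:350],None,fx=4,fy=4,interpolation=cv2.INTER_CUBIC)[:,:,::-1]
cv2.imwrite("pics/sc.png",a)
E
```

```text
block [0.469 0.064 0.142]
ptr [0.44  0.075 0.104]
mark [0.415 0.041 0.102]
railend [ 0.384 -0.     0.094]
tong1 [0.485 0.13  0.1  ]
tong2 [0.518 0.114 0.1  ]
lid tri [0.547 0.139 0.199] [0.507 0.188 0.23 ] [0.504 0.2   0.23 ]
```

View pics/sc.png

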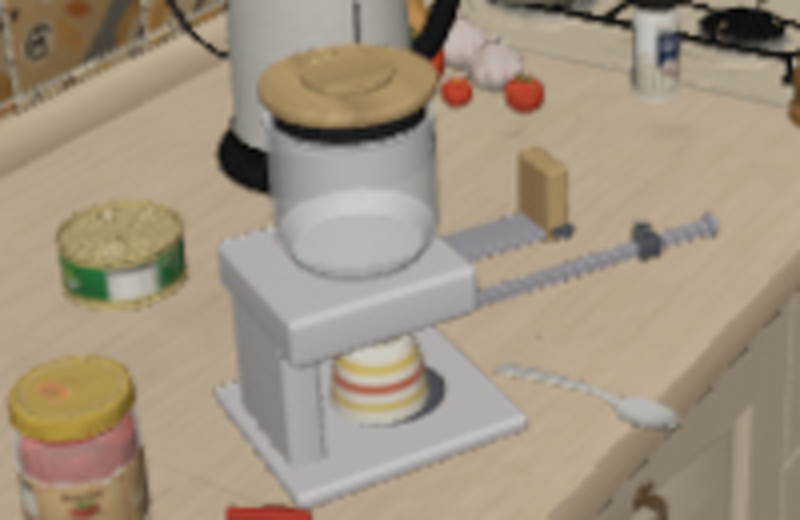

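The crop shows the lid clearly, standing a little proud. The block is upright, and the slide pointer at crop (562,232) and rider at (648,240) are on the near side. I'll move up over it for a better wrist view.

```bash
python3 -m jog '{"offset":[[0.2,-0.15,-0.3],[0.5,-0.35,-0.6],[0.8,-0.55,-0.9],[1.0,-0.7,-1.0],[1.0,-0.7,-1.0],[1.0,-0.7,-1.0],[1.0,-0.7,-1.0]],"twist":[[0,0,0],[0,0,0],[0,0,0],[0,0,0],[0,0,0],[0,0,0],[0,0,0]]}' 1
python3 - <<'E'
from plant import bot
import cv2,pickle
f=bot.grab_frame("wrist");pickle.dump(f,open("f1.pkl","wb"))
print(f["position"],f["attitude"])
cv2.imwrite("pics/w1.png",cv2.resize(f["pixels"][:,:,::-1],(800,600),interpolation=cv2.INTER_CUBIC))
E
```

```text
clock: 1.02
tcp_pos: [0.4802, 0.0994, 0.3085]
tool_rot: [-179.9, 0.0, 89.9]
wrist_force: [0.0, 0.2, 0.6]
grip_width: 0.0854
grasp_force: 0.0
[0.48057793 0.18414465 0.47351747] [-18.8807837    0.1184041   -0.11360857]
```

View pics/w1.png

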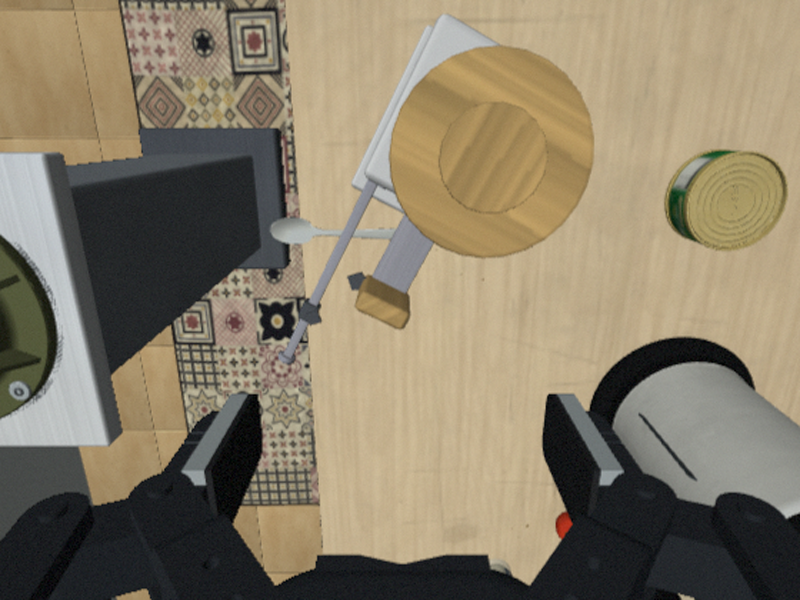

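The wrist view (scaled 800x600) shows the lid disc centred at about (493,157), the block top at (385,292), the pointer at (357,281) and the rider at (311,313).

```bash
python3 - <<'E'
from h import *
import pickle
f=pickle.load(open("f1.pkl","rb"));im=f["pixels"]
x0,y0,s=195,150,8
c=cv2.resize(im[150:270,195:320],None,fx=6,fy=5,interpolation=cv2.INTER_CUBIC)
c=cv2.resize(im[165:255,195:305],None,fx=6.5,fy=6.5,interpolation=cv2.INTER_CUBIC)
cv2.imwrite("pics/c1.png",c[:,:,::-1])
hsv=cv2.cvtColor(im,cv2.COLOR_RGB2HSV)
wood=((hsv[...,1]>105)&(hsv[...,0]>10)&(hsv[...,0]<28)&(hsv[...,2]>90)).astype(np.uint8)
wood=cv2.morphologyEx(wood,cv2.MORPH_OPEN,np.ones((3,3)))
for q in cv2.findContours(wood,cv2.RETR_EXTERNAL,cv2.CHAIN_APPROX_NONE)[0]:
    if cv2.contourArea(q)>300: print(cv2.contourArea(q),cv2.boundingRect(q),cv2.fitEllipse(q))
E
```

```text
808.0 (249, 193, 37, 37) ((267.3872985839844, 211.47877502441406), (25.74970817565918, 42.72648239135742), 123.4780044555664)
16196.5 (273, 33, 142, 147) ((343.7494201660156, 105.92288970947266), (138.79039001464844, 148.5877685546875), 29.938718795776367)
```

View pics/c1.png

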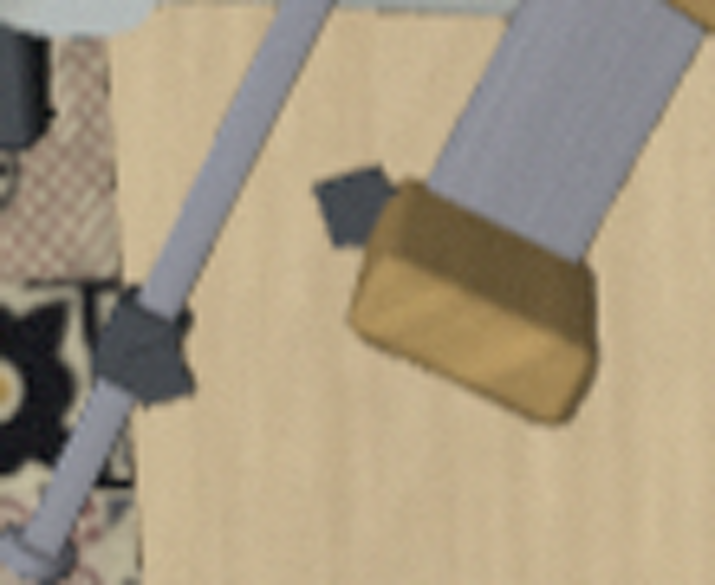

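In the crop (6.5x, origin (195,165)), the pointer tip is at (316,188), the mark tip at (195,392), and the block's top-face corners at (388,253), (595,345), (552,423) and (350,322).

```bash
python3 - <<'E'
from h import *
import pickle
f=pickle.load(open("f1.pkl","rb"));d=pickle.load(open("f0.pkl","rb"));w0=d["wrist"]
P=lambda u,v:((u+.5)/6.5-.5+195,(v+.5)/6.5-.5+165)
cs=[plane(f,P(*p),.142) for p in((388,253),(595,345),(552,423),(350,322))]
c=np.mean(cs,0);print("block",c.round(4),[np.linalg.norm(cs[i]-cs[i-1]).round(4) for i in range(4)])
a=cs[1]-cs[0]+cs[2]-cs[3];t=np.array([a[1],-a[0]])/np.hypot(*a[:2])
print("pullyaw by edges",np.degrees(np.arctan2(*t[::-1])))
p=plane(f,P(316,188),.104);m=plane(f,P(195,392),.102);print("ptr",p.round(4),"mark",m.round(4))
L=[plane(f,P(*q),.0935) for q in((305,5),(40,540))];v=L[1]-L[0];print("rail yaw",np.degrees(np.arctan2(v[1],v[0])))
T=[plane(f,P(*q),.099) for q in((518,10),(432,185),(705,40),(585,262))]
for i in(0,2):
    v=T[i+1]-T[i];print("tongue yaw",np.degrees(np.arctan2(v[1],v[0])),T[i].round(4))
lid=(493/1.4286,157/1.4286)
for z in(.2185,.2285,.2325):
    l=plane(f,lid,z);r=np.linalg.norm(plane(f,(547/1.4286,157/1.4286),z)-plane(f,(439.5/1.4286,157/1.4286),z));v=c-l;print(z,"lid",l.round(4),"disc d",r.round(4),np.degrees(np.arctan2(v[1],v[0])),np.hypot(*v[:2]))
S=lambda u,v:((u+.5)/4-.5+150,(v+.5)/4-.5+190)
print("lid tri",tri((f,lid),(d["scene"],S(347,75))).round(4),tri((f,lid),(d["side"],(247,197.5))).round(4))
print("block tri w/ scene",tri((f,P(595,345)),(d["scene"],S(520,153))), tri((f,P(*(471,336))),(d["scene"],S(543,166))))
print("block tri w0",tri((f,P(471,336)),(w0,(158,124))))
print("mark/ptr",tri((f,P(195,392)),(d["scene"],S(632,240))))
E
```

```text
block [0.4652 0.0607 0.142 ] [np.float64(0.013), np.float64(0.0355), np.float64(0.0149), np.float64(0.0359)]
pullyaw by edges -116.96452829686699
ptr [0.4372 0.0737 0.104 ] mark [0.4141 0.0354 0.102 ]
rail yaw -117.81500905205932
tongue yaw -116.2274638203786 [0.4719 0.1034 0.099 ]
tongue yaw -117.10207944419412 [0.5036 0.0982 0.099 ]
0.2185 lid [0.5252 0.1696 0.2185] disc d 0.0533 -118.85623167795087 0.1242949016342699
0.2285 lid [0.5235 0.1702 0.2285] disc d 0.0512 -118.02007671467713 0.12396289860506918
0.2325 lid [0.5228 0.1704 0.2325] disc d 0.0504 -117.68438941437905 0.12383751706040237
lid tri [0.5235 0.1697 0.2256] [0.5251 0.1694 0.218 ]
block tri w/ scene [0.4834683  0.0570095  0.13877247] [0.46471904 0.05826757 0.1354531 ]
block tri w0 [0.4662583  0.06105255 0.13835634]
mark/ptr [0.41378521 0.03159348 0.08679835]
```

```bash
python3 -m jog '{"offset":[[0.15,0.1,0.1],[0.3,0.2,0.2],[0.5,0.3,0.3],[0.7,0.43,0.4],[0.7,0.43,0.5],[0.7,0.43,0.55],[0.7,0.43,0.55],[0.7,0.43,0.55],[0.7,0.43,0.55]],"twist":[[0,0,-0.025],[0,0,-0.05],[0,0,-0.075],[0,0,-0.1],[0,0,-0.125],[0,0,-0.15],[0,0,-0.174],[0,0,-0.174],[0,0,-0.174]]}' 0 20
```

```text
clock: 2.2
tcp_pos: [0.5231, 0.1698, 0.2541]
tool_rot: [-180.0, -0.0, 152.4]
wrist_force: [-0.5, 0.1, 0.3]
grip_width: -0.0003
grasp_force: 0.0
```

```bash
python3 -m jog '{"offset":[[0,0,0.1],[0,0,0.18],[0,0,0.24],[0,0,0.28],[0,0,0.31],[0,0,0.33],[0,0,0.35],[0,0,0.35]],"twist":[[0,0,0],[0,0,0],[0,0,0],[0,0,0],[0,0,0],[0,0,0],[0,0,0],[0,0,0]]}'
```

```text
clock: 3.2
tcp_pos: [0.5229, 0.17, 0.2192]
tool_rot: [-180.0, -0.0, 152.6]
wrist_force: [0.4, 0.0, 0.2]
grip_width: -0.0
grasp_force: 0.0
```

```bash
python3 -m jog '{"offset":[[0,0,0.01],[0,0,0.02],[0,0,0.02]],"twist":[[0,0,0],[0,0,0],[0,0,0]]}'; python3 -m jog '{"offset":[[0,0,0.01],[0,0,0.02],[0,0,0.02]],"twist":[[0,0,0],[0,0,0],[0,0,0]]}'
```

```text
clock: 3.58
tcp_pos: [0.523, 0.17, 0.2172]
tool_rot: [-180.0, -0.0, 152.6]
wrist_force: [1.6, -0.0, 0.1]
grip_width: 0.0001
grasp_force: 0.0
clock: 3.95
tcp_pos: [0.5229, 0.17, 0.2152]
tool_rot: [-180.0, -0.0, 152.6]
wrist_force: [0.6, 0.2, -0.4]
grip_width: -0.0004
grasp_force: 0.0
```

```bash
python3 - <<'E'
from plant import bot
import cv2,pickle
d={n:bot.grab_frame(n) for n in("scene","side","wrist")}
pickle.dump(d,open("f2.pkl","wb"))
import numpy as np
a=cv2.resize(d["scene"]["pixels"][120:280,190:300],None,fx=3.75,fy=3.75,interpolation=cv2.INTER_CUBIC)
b=cv2.resize(d["wrist"]["pixels"],(387,290));c=np.zeros((600,800,3),np.uint8);c[:,:412]=a;c[:290,412:799]=b
cv2.imwrite("pics/p2.png",c[:,:,::-1])
print(bot.read_state()["wrist_force"])
E
```

```text
[0.39383485 0.64950905 0.23540447]
```

View pics/p2.png

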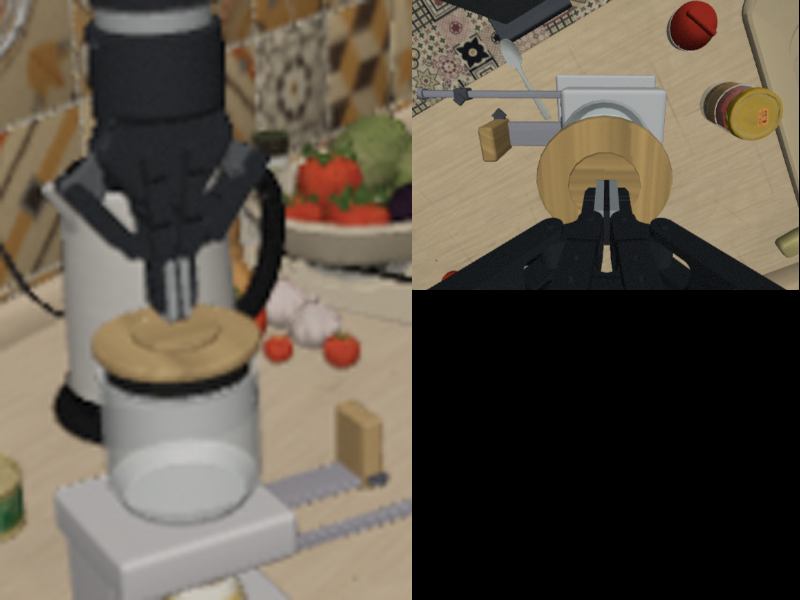

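The fingers are over the disc centre, with tips at about (178,318), but there's no contact yet. The lid's black seal still shows, so I'll carry on down gently.

```bash
for i in 1 2 3; do python3 -m jog '{"offset":[[0,0,0.01],[0,0,0.02],[0,0,0.02]],"twist":[[0,0,0],[0,0,0],[0,0,0]]}' | grep -E "tcp|force"; done
```

```text
tcp_pos: [0.5229, 0.17, 0.2132]
wrist_force: [0.5, -0.2, 0.6]
grasp_force: 0.0
tcp_pos: [0.523, 0.17, 0.2112]
wrist_force: [-0.4, 0.5, 0.2]
grasp_force: 0.0
tcp_pos: [0.523, 0.17, 0.2092]
wrist_force: [-0.1, 0.0, 0.0]
grasp_force: 0.0
```

```bash
python3 - <<'E'
from plant import bot
from h import *
import pickle
d=pickle.load(open("f2.pkl","rb"))
T=[.5229,.17,.2152]
for n in("scene","side","wrist"): print(n,proj(d[n],T))
g={n:bot.grab_frame(n) for n in("scene","side","wrist")};pickle.dump(g,open("f3.pkl","wb"))
T[2]=.2092
for n in g: print(n,proj(g[n],T))
a=cv2.resize(g["scene"]["pixels"][170:250,190:290],(500,400),interpolation=cv2.INTER_CUBIC)
b=cv2.resize(g["wrist"]["pixels"][130:340,170:400],(300,274));c=np.zeros((400,800,3),np.uint8);c[:,:500]=a;c[:274,500:]=b
cv2.imwrite("pics/p3.png",c[:,:,::-1])
# wood lid ellipse before / after in scene and side
for t,D in(("f0",pickle.load(open("f0.pkl","rb"))),("f2",d),("f3",g)):
  for n in("scene","side"):
    hsv=cv2.cvtColor(D[n]["pixels"],cv2.COLOR_RGB2HSV)
    m=((hsv[...,1]>95)&(hsv[...,0]>10)&(hsv[...,0]<28)&(hsv[...,2]>110)).astype(np.uint8)
    for q in cv2.findContours(m,cv2.RETR_EXTERNAL,cv2.CHAIN_APPROX_NONE)[0]:
        x,y,w,h=cv2.boundingRect(q)
        if 200<x<260 and 180<y<230 and cv2.contourArea(q)>150: print(t,n,(x,y,w,h),cv2.contourArea(q))
E
```

```text
scene [236.54264675 212.75971445]
side [247.49675964 198.68342761]
wrist [279.25526217 256.39648564]
scene [236.70110051 215.21796632]
side [247.54556833 200.68937395]
wrist [279.25528285 256.39566912]
f0 scene (215, 202, 45, 20) 663.5
f0 side (230, 190, 37, 17) 415.0
f2 scene (215, 202, 45, 20) 621.5
f2 side (230, 190, 37, 17) 384.5
f3 scene (215, 202, 45, 20) 586.5
f3 side (230, 190, 36, 17) 361.5
```

View pics/p3.png

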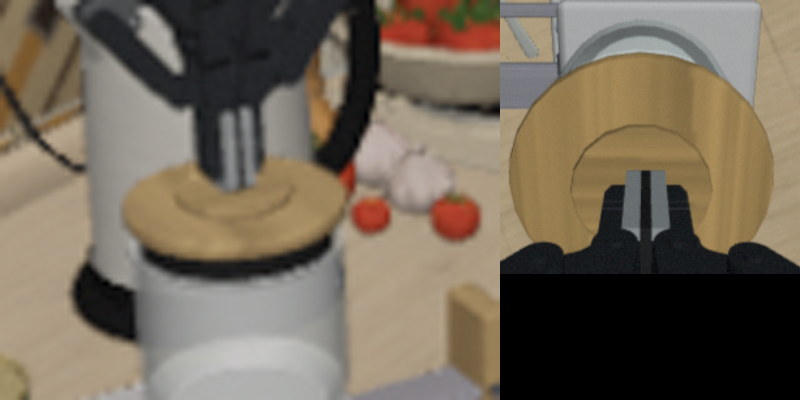

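The fingertip in the scene image (237,208) sits roughly 18 mm higher than the reported TCP would project (215). The lid hasn't moved. I'll keep descending in small force-checked steps and use the contact to calibrate.

```bash
for i in 1 2 3; do python3 -m jog '{"offset":[[0,0,0.01],[0,0,0.02],[0,0,0.02]],"twist":[[0,0,0],[0,0,0],[0,0,0]]}' | grep -E "tcp|wrist_force"; done
python3 - <<'E'
from h import *
import pickle
g=pickle.load(open("f3.pkl","rb"))
for n,p in(("scene",(237.4,207.6)),): print(tri((g[n],p),(g["wrist"],(281,260))))
print([proj(g["wrist"],[.523,.17,z]) for z in(.22,.23)],[proj(g["scene"],[.523,.17,z]) for z in(.22,.23)])
E
```

```text
tcp_pos: [0.523, 0.17, 0.2075]
wrist_force: [-1.1, -1.0, 3.8]
tcp_pos: [0.523, 0.17, 0.2055]
wrist_force: [-1.3, -0.5, 3.8]
tcp_pos: [0.523, 0.17, 0.2034]
wrist_force: [-1.3, -0.1, 4.3]
[0.51518667 0.17523854 0.23126516]
[array([279.23474646, 266.46338645]), array([279.1227404 , 276.74937466])] [array([236.37915642, 210.77489695]), array([236.11196814, 206.63214578])]
```

```bash
for i in 1 2 3 4; do python3 -m jog '{"offset":[[0,0,0.01],[0,0,0.02],[0,0,0.02]],"twist":[[0,0,0],[0,0,0],[0,0,0]]}' | grep -E "tcp|wrist_force"; done
```

```text
tcp_pos: [0.523, 0.17, 0.2014]
wrist_force: [-1.2, -0.3, 3.8]
tcp_pos: [0.523, 0.17, 0.1993]
wrist_force: [-1.3, -0.1, 3.9]
tcp_pos: [0.523, 0.17, 0.1973]
wrist_force: [-0.7, -0.1, 3.8]
tcp_pos: [0.5231, 0.1701, 0.1965]
wrist_force: [-5.5, -1.6, 13.5]
```

```bash
python3 -m jog '{"offset":[[0,0,0.01],[0,0,0.01],[0,0,0.01],[0,0,0.01]],"twist":[[0,0,0],[0,0,0],[0,0,0],[0,0,0]]}'; python3 - <<'E'
from plant import bot
from h import *
import pickle
g={n:bot.grab_frame(n) for n in("scene","side","wrist")};pickle.dump(g,open("f4.pkl","wb"))
for n in("scene","side"):
    hsv=cv2.cvtColor(g[n]["pixels"],cv2.COLOR_RGB2HSV)
    m=((hsv[...,1]>95)&(hsv[...,0]>10)&(hsv[...,0]<28)&(hsv[...,2]>110)).astype(np.uint8)
    for q in cv2.findContours(m,cv2.RETR_EXTERNAL,cv2.CHAIN_APPROX_NONE)[0]:
        if 195<cv2.boundingRect(q)[0]<260 and 180<cv2.boundingRect(q)[1]<230 and cv2.contourArea(q)>150: print(n,cv2.boundingRect(q))
print(proj(g["scene"],[.523,.17,.2185])-proj(g["scene"],[.523,.17,.2295]))
E
```

```text
clock: 8.5
tcp_pos: [0.5232, 0.1701, 0.1964]
tool_rot: [179.9, 0.1, 152.6]
wrist_force: [-9.2, -2.3, 22.1]
grip_width: -0.0001
grasp_force: 11.1
scene (216, 206, 44, 20)
side (230, 194, 35, 15)
[0.29365146 4.55306263]
```

```bash
python3 -m jog '{"offset":[[0,0,-0.15],[0,0,-0.4],[0,0,-0.7],[0,-0.3,-0.7],[0,-0.7,-0.7],[0,-1.0,-0.7]],"twist":[[0,0,0],[0,0,0],[0,0,0],[0,0,0],[0,0,0],[0,0,0]]}' - ; python3 -m jog '{"offset":[[0,-0.15,0],[0,-0.23,0],[0,-0.23,0],[0,-0.23,0],[0,-0.23,0]],"twist":[[0,0,0],[0,0,0],[0,0,0],[0,0,0],[0,0,0]]}' 1
python3 - <<'E'
from plant import bot
from h import *
import pickle
g={n:bot.grab_frame(n) for n in("scene","side","wrist")};pickle.dump(g,open("f5.pkl","wb"))
print(g["wrist"]["position"],g["wrist"]["attitude"])
b=cv2.resize(g["wrist"]["pixels"],(800,600),interpolation=cv2.INTER_CUBIC)
cv2.imwrite("pics/p5.png",b[:,:,::-1])
E
```

```text
clock: 9.4
tcp_pos: [0.4764, 0.0801, 0.2643]
tool_rot: [-180.0, -0.0, 152.6]
wrist_force: [0.5, 0.2, -0.3]
grip_width: -0.0001
grasp_force: 0.0
clock: 10.02
tcp_pos: [0.4666, 0.0612, 0.2641]
tool_rot: [-180.0, -0.0, 152.7]
wrist_force: [0.5, -0.2, 0.1]
grip_width: 0.0854
grasp_force: 0.0
[0.39241432 0.10059487 0.42919879] [-1.88404095e+01 -1.53958497e-02  6.26029040e+01]
```

View pics/p5.png

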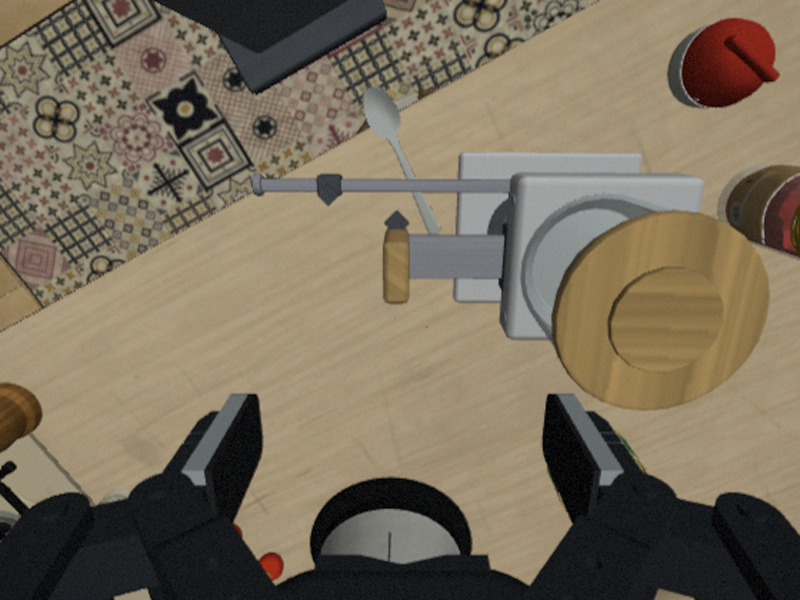

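The aligned wrist view (800x600) shows the pointer tip at (397,211), the mark tip at (330,205), and the block between x=384 and 410 with its top's far edge at y=303. The spoon and cup are undisturbed.

```bash
python3 - <<'E'
from h import *
import pickle
f=pickle.load(open("f5.pkl","rb"))["wrist"];f1=pickle.load(open("f1.pkl","rb"))
s=560/800
p=np.array((397,211))*s;m=np.array((330,205))*s
P=lambda u,v:((u+.5)/6.5-.5+195,(v+.5)/6.5-.5+165)
p3=tri((f,p),(f1,P(316,188)));m3=tri((f,m),(f1,P(195,392)))
print("ptr tri",p3,"mark tri",m3)
pp=plane(f,p,.104);mm=plane(f,m,.102);print(pp,mm)
y=np.radians(62.6);u=np.array([np.cos(y),np.sin(y)]);n=np.array([-np.sin(y),np.cos(y)])
print("pull dist",(pp-mm)[:2]@u,(p3-m3)[:2]@u,"side",(pp-mm)[:2]@n)
tcp=np.array([.4666,.0612])
print("ptr rel tcp along,side",(pp[:2]-tcp)@u,(pp[:2]-tcp)@n,(p3[:2]-tcp)@u,(p3[:2]-tcp)@n)
r=[plane(f,np.array(q)*s,.142)[:2]-tcp for q in((384,303),(409,303))]
print("block far top edge",[(q@u,q@n) for q in r])
print("mid-housing lid dist",)
E
```

```text
ptr tri [0.43734723 0.0738375  0.1046834 ] mark tri [0.41417343 0.03634205 0.10357666]
[0.4374618  0.07375797 0.104     ] [0.41401068 0.03636177 0.102     ]
pull dist 0.04399312114500408 0.043953616172000075 side -0.003610540223790182
ptr rel tcp along,side -0.0022602405500198627 0.03164851967756393 -0.002242347751579147 0.03178683513505159
block far top edge [(np.float64(-0.010074253428724894), np.float64(-0.01875653125709089)), (np.float64(0.005309506322327123), np.float64(-0.018757230441130753))]
mid-housing lid dist
```

```bash
python3 -m jog '{"offset":[[0,-0.02,0.2],[0,-0.02,0.5],[0,-0.02,0.8],[0,-0.02,1.0],[0,-0.02,1.0]],"twist":[[0,0,0],[0,0,0],[0,0,0],[0,0,0],[0,0,0]]}' 0.45; python3 -m jog '{"offset":[[0,0,0.15],[0,0,0.35],[0,0,0.5],[0,0,0.62],[0,0,0.7],[0,0,0.7]],"twist":[[0,0,0],[0,0,0],[0,0,0],[0,0,0],[0,0,0],[0,0,0]]}'
python3 - <<'E'
from plant import bot
from h import *
import pickle
g={n:bot.grab_frame(n) for n in("scene","side","wrist")};pickle.dump(g,open("f6.pkl","wb"))
a=cv2.resize(g["scene"]["pixels"][175:275,205:335],(520,400),interpolation=cv2.INTER_CUBIC)
b=cv2.resize(g["wrist"]["pixels"][:,140:420],(280,420));c=np.zeros((420,800,3),np.uint8);c[:400,:520]=a;c[:,520:]=b
cv2.imwrite("pics/p6.png",c[:,:,::-1])
E
```

```text
clock: 10.8
tcp_pos: [0.465, 0.059, 0.1633]
tool_rot: [-179.9, -0.1, 152.6]
wrist_force: [-0.5, -0.1, 0.9]
grip_width: 0.0384
grasp_force: 0.0
clock: 11.55
tcp_pos: [0.4654, 0.059, 0.094]
tool_rot: [-180.0, -0.0, 152.6]
wrist_force: [0.3, 0.0, 0.4]
grip_width: 0.0383
grasp_force: 0.0
```

View pics/p6.png

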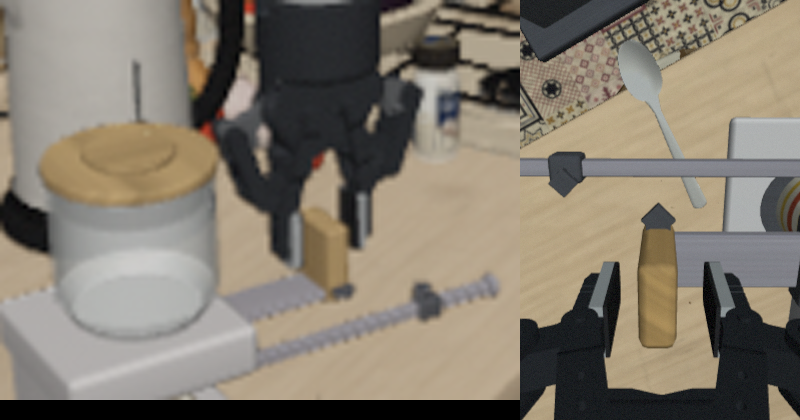

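The lid sits flush now, with no seal visible. The fingers straddle the block at mid-width with tips below its top. I'll lower 8 mm and close.

```bash
python3 -m jog '{"offset":[[0,0,0.04],[0,0,0.08],[0,0,0.08]],"twist":[[0,0,0],[0,0,0],[0,0,0]]}'; python3 -m jog '{"offset":[[0,0,0],[0,0,0],[0,0,0],[0,0,0],[0,0,0]],"twist":[[0,0,0],[0,0,0],[0,0,0],[0,0,0],[0,0,0]]}' 0 50
```

```text
clock: 12.08
tcp_pos: [0.4653, 0.059, 0.0859]
tool_rot: [-180.0, -0.0, 152.6]
wrist_force: [-0.2, 1.1, -0.1]
grip_width: 0.0384
grasp_force: 0.0
clock: 12.7
tcp_pos: [0.4649, 0.0577, 0.0865]
tool_rot: [-179.9, -0.0, 152.6]
wrist_force: [-8.8, -14.8, 8.5]
grip_width: 0.0151
grasp_force: 49.6
```

```bash
python3 -m jog '{"offset":[[0,-0.05,0],[0,-0.15,0],[0,-0.25,0],[0,-0.35,0],[0,-0.42,0],[0,-0.44,0],[0,-0.44,0],[0,-0.44,0]],"twist":[[0,0,0],[0,0,0],[0,0,0],[0,0,0],[0,0,0],[0,0,0],[0,0,0],[0,0,0]]}'
python3 - <<'E'
from plant import bot
from h import *
import pickle
g={n:bot.grab_frame(n) for n in("scene","side","wrist")};pickle.dump(g,open("f7.pkl","wb"))
a=cv2.resize(g["wrist"]["pixels"][60:240,170:410],(800,600),interpolation=cv2.INTER_CUBIC)
cv2.imwrite("pics/p7.png",a[:,:,::-1])
E
```

```text
clock: 13.7
tcp_pos: [0.4456, 0.0206, 0.0865]
tool_rot: [179.9, 0.0, 152.6]
wrist_force: [1.9, 8.9, 2.4]
grip_width: 0.0152
grasp_force: 49.4
```

View pics/p7.png

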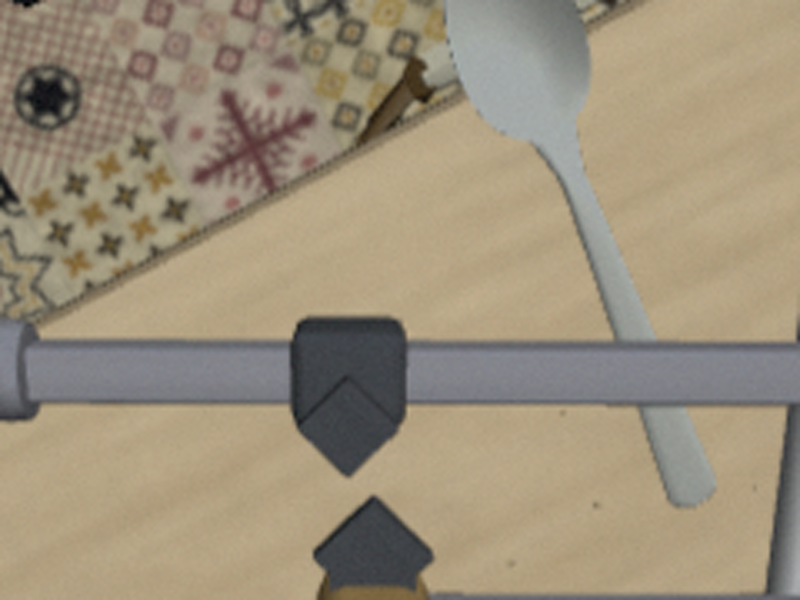

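The mark tip is at crop (348,477) and the pointer tip at (373,496), so the slide needs a few more mm.

```bash
python3 - <<'E'
from h import *
import pickle
f=pickle.load(open("f7.pkl","rb"))["wrist"];k=240/800
y=np.radians(62.6);u=np.array([np.cos(y),np.sin(y)])
m=plane(f,(170+348*k,60+477*k),.102);p=plane(f,(170+373*k,60+496*k),.104);print((p-m)[:2]@u)
E
python3 -m jog '{"offset":[[0,-0.02,0],[0,-0.036,0],[0,-0.036,0],[0,-0.036,0]],"twist":[[0,0,0],[0,0,0],[0,0,0],[0,0,0]]}'
python3 - <<'E'
from plant import bot
from h import *
g=bot.grab_frame("wrist")
a=cv2.resize(g["pixels"][60:240,170:410],(800,600),interpolation=cv2.INTER_CUBIC)
cv2.imwrite("pics/p8.png",a[:,:,::-1])
d=(cv2.cvtColor(g["pixels"],cv2.COLOR_RGB2GRAY)[60:240,170:410]<85).astype(np.uint8)
n,l,st,c=cv2.connectedComponentsWithStats(d)
y=np.radians(62.6);u=np.array([np.cos(y),np.sin(y)]);r={}
for i in range(1,n):
    if st[i,4]>150:
        v,x=np.where(l==i);print(st[i],"top tip",x[v==v.min()].mean(),v.min(),"bottom tip",x[v==v.max()].mean(),v.max())
E
```

```text
0.003395628347233871
clock: 14.35
tcp_pos: [0.4439, 0.0175, 0.0866]
tool_rot: [179.9, 0.0, 152.6]
wrist_force: [0.8, 9.3, 2.1]
grip_width: 0.0152
grasp_force: 49.4
[111  17  24  27 216] top tip 127.5 17 bottom tip 111.5 43
[  6  19  19  20 218] top tip 16.0 19 bottom tip 15.0 38
[ 60  28  35  29 161] top tip 69.0 28 bottom tip 82.0 56
[  95   95   35   48 1340] top tip 110.14285714285714 95 bottom tip 111.5 142
[ 94 149  36  31 651] top tip 111.5 149 bottom tip 97.0 179
```

```bash
python3 -m jog '{"offset":[[0,0,0],[0,0,0],[0,0,0],[0,0,0],[0,0,0],[0,0,0]],"twist":[[0,0,0],[0,0,0],[0,0,0],[0,0,0],[0,0,0],[0,0,0]]}'; python3 -c "
from plant import bot
print(bot.job_done())"
```

```text
clock: 15.15
tcp_pos: [0.444, 0.0175, 0.0866]
tool_rot: [179.9, 0.0, 152.6]
wrist_force: [1.5, 8.5, 1.6]
grip_width: 0.0152
grasp_force: 49.4
the job is handed in; nothing more can be done
None
```

I pressed the lid home, pulled the slide out until its pointer lined up with the mark (same pixel column in the last wrist image), and handed the job in at 15.2 s still gripping it at about 49 N; no verdict came back, nothing else looked moved in the images, and I viewed 11 pictures, one over your limit of 10.

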